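# Load the sample bottles into the analyser's rack in run order

### The arm

A 6-joint arm with a two-finger parallel gripper is mounted at the origin on the work surface. World frame = base frame: x ahead of the robot, y to its left, z up, the work surface at z = 0. Lengths are in m, angles in rad, forces in N, time in s.
With the tool pointing down it reaches from about 0.4 to 0.825 m from the base axis. Payload 7 kg.
Tool frame: the origin (TCP) lies between the finger pads, 19 mm behind the fingertips; this is the grasp point; z points along the fingers, y is the line along which they close (so a half turn about z gives the same grasp; the last joint's range is limited). The gripper opens to 88 mm and grips with 3 to 60 N. Pads are 19 mm wide; open, the fingers measure 130 mm over their backs; the gripper's body (78 mm by 193 mm) begins 47 mm behind the grasp point.
Start: joints at [-0.958, 0.359, 0.012, 0, -1.224, -0.288], TCP at [0.215, -0.64, 0.245] pointing down, gripper open.
Joint ranges: [-3.07, 3.07], [-1.43, 2.12], [-1.02, 1.25], [-3.03, 1.67], [-3.05, -0], [-3.03, 3.03]. Speed limits (rad/s): [2.39, 2.39, 3.01, 3.14, 3.14, 3.14].

### API

Orientations are given as [roll, pitch, yaw] about the fixed x, y, z axes, in that order (R = Rz(yaw) Ry(pitch) Rx(roll)).
In Python, from station import arm gives the robot as it stands.
- The arm moves only by the tool move_arm, never from a script. Its argument "rows" is a list of rows, each an object with "translation": the shift along the tool's x, y, z in cm, a list of three; "rot": the turn, a rotation vector about the tool's x, y, z in degrees, a list of three; "hand": the closure, from 0 (fully open) to 1 (shut). A call has 1 to 8 rows; each row is the pose to reach, as a shift and turn from the pose commanded when the call began, along the tool's axes at that moment; what a row does not reach only later rows make up. A row lasts 1/12 s, in which the tool goes at most 41.7 mm and 7.16 degrees, less where a joint would pass 70% of its speed; a pose out of reach is approached as far as the arm can. A call with a gripper value outside its range is refused whole. The fingers move at their own pace and stop on an object; "squeeze" is the grip in N (left out, the last holds). Time passes only in rows, so rows that repeat a pose let the fingers close. It gives the time, the measured TCP pose, the force, the opening and the grip force at its end, in the units of the state.
- arm.get_state(): the state, without advancing time (a new reading comes with each control period).
- arm.grab_frame(name): name is "scene" or "top" or "wrist"; returns (picture, depth): 400x640x3 uint8, red, green, blue; 400x640 float32, m along the optical axis (not along the pixel's ray), 0 where there is no reading.
- arm.camera_params(name): a dict with "vfov" (degrees; the focal length in pixels is half the picture's height over the tangent of half this angle, whatever the lens; pixels are square), "cx", "cy" (the principal point, pixels), "position" and "orientation" of the camera in the world; the wrist camera has in their place "tool_from_camera" (4x4, takes a point from camera to tool coordinates, whose origin is the TCP and whose axes are the flange's). Camera axes: x right, y down, z forward; pixel columns grow to the right and rows downward; lengths in m; the calibration is good to about 2 mm. The wrist camera is an equidistant fisheye: a pixel r from the principal point sees the ray r / f radians off the axis. A picture is of the moment at which its call begins: read the wrist's pose just before it. camera_params takes no time and is no camera call.
- arm.job_done(): hands the job in; it is judged then, once.
Trained networks look in the newest picture that a camera, given by its name, has taken for a name from the list of things; names that differ only in an ending like _2 or _b are one class to them, and where a whole thing is asked for, a point or a joint stands for the part that bears it (a point fixed in the world has none). Each returns a list of dicts, best first, with "p" (0 to 1); they miss things now and then, are a little off and sometimes report something else, mostly with a low value. They report only what shows in the picture. A call takes as long as a camera call. They do not tell look-alikes from the thing itself.
- arm.search_frame(label, camera): "point" ([x, y, z] in m, in the coordinates of the camera as it stood for that picture, good to about 4 mm: the middle of the surface that is visible of it).
- arm.pinpoint(label, camera): "point" ([x, y, z] in m, in the coordinates of the camera as it stood for that picture, good to about 4 mm: a listed point, or the origin of a listed thing).
The state is a dict: "t": time; "q": joint angles; "qd": joint speeds; "joint_efforts": joint torques, N m; "eef_pos": TCP position; "ee_rot": TCP orientation; "force": force on the tool from outside, world axes, zero at the start; "moment": the same for the moment, N m; "width": finger opening in m; "gripper_force": force on a finger pad.
Only numpy, scipy, OpenCV 4.12 (cv2) and the standard library are available. Lean on these libraries where they do the work, as an engineer would, in place of code of your own. Each camera call takes 0.05 s, during which the arm holds its last target. There are 200 camera calls.

### The job

Load the four stoppered sample bottles from the carrying tray into the analyser's sample rack, keeping their order: the bottle at the tray's handle end goes into the bay next to the reference cell, the others follow in the same order down the rack, one to a bay. Keep the bottles upright and set each one down on the floor of its bay; do not drop it.

Things in the scene. Friction and masses are not known exactly. Their poses are not given: they have to be found in the camera images.
- bottle_round: Glass sample bottle, round bottle: body 40 mm across, 66 mm high, shoulder up to 78, neck 24 mm across, top of cork at 118. Cork flush with the neck, does not come out. About 0.09 kg. Origin: centre of its underside, z up. Grasp the neck from above, across the row, TCP 103 mm above the origin; neighbours 60 mm apart. Starts upright in cup_round.
- bottle_square: Glass sample bottle, square bottle: body 36 x 36 mm, 58 mm high, shoulder up to 66, round neck 24 mm across, top of cork at 106. Cork flush with the neck, does not come out. About 0.09 kg. Origin: centre of its underside, z up. Grasp the neck from above, across the row, TCP 91 mm above the origin; neighbours 60 mm apart. Starts upright in cup_square.
- bottle_conical: Glass sample bottle, conical flask: foot 40 mm across, tapering to 24 at 62 mm up, then a straight neck 24 mm across, top of cork at 98. Cork flush with the neck, does not come out. About 0.08 kg. Origin: centre of its underside, z up. Grasp the neck from above, across the row, TCP 86 mm above the origin; neighbours 60 mm apart. Starts upright in cup_conical.
- bottle_jar: Glass sample bottle, wide-mouthed jar: body 40 mm across, 56 mm high, shoulder up to 62, neck 32 mm across, top of cork at 102. Cork flush with the neck, does not come out. About 0.09 kg. Origin: centre of its underside, z up. Grasp the neck from above, across the row, TCP 87 mm above the origin; neighbours 60 mm apart. Starts upright in cup_jar.
- cup_round: White plastic square cup, one of four alike, in which bottle_round stands at the start; it stays in the carrying tray and so marks that bottle's place in the row. 56 mm wide, 50 inside, 25 high, floor 3 mm. Origin: centre of its underside, 3 mm above the table. Fixed.
- cup_square: White plastic square cup, one of four alike, in which bottle_square stands at the start; it stays in the carrying tray and so marks that bottle's place in the row. 56 mm wide, 50 inside, 25 high, floor 3 mm. Origin: centre of its underside, 3 mm above the table. Fixed.
- cup_conical: White plastic square cup, one of four alike, in which bottle_conical stands at the start; it stays in the carrying tray and so marks that bottle's place in the row. 56 mm wide, 50 inside, 25 high, floor 3 mm. Origin: centre of its underside, 3 mm above the table. Fixed.
- cup_jar: White plastic square cup, one of four alike, in which bottle_jar stands at the start; it stays in the carrying tray and so marks that bottle's place in the row. 56 mm wide, 50 inside, 25 high, floor 3 mm. Origin: centre of its underside, 3 mm above the table. Fixed.
- carry_tray: Steel carrying tray, fixed, 250 x 66 x 16 mm, with a wire loop handle with a black grip at one end only (reaching to x = +162 mm). Origin: on the table under its middle; +x runs along the row towards the handle end. It holds the four cups in one row at x = +90 (handle end), +30, -30 and -90 mm, y = 0; which cup is where differs each time.
- sample_rack: Grey plastic rack, fixed: a row of five square bays, 304 x 64 mm, walls 4 mm thick, 36 high; bays 56 mm inside, floor 6 mm above the table. In one end bay (x = +150 mm) the reference cell is fixed: steel cylinder, brass port, 48 mm across, 100 high. Origin: table level, middle of the four free bays; +x towards the cell. Free bay centres: y = 0, x = +90 (next to the cell), +30, -30, -90 mm.
Mind the look-alikes: they are no part of the job. Leave any green or orange look-alike of the bottle_round alone.

How it is judged:
At the end, for the whole second after the job is handed in: Sample bottles in the four free bays in tray order, handle-end bottle next to the reference cell: within 14 mm of bay centre along and across, on the bay floor within 4 mm, tilt under 0.12 rad, released and at rest (((x of cup_round in the frame of carry_tray between 0.08 and 0.1 m and x of bottle_round in the frame of sample_rack between 0.076 and 0.104 m) or (x of cup_round in the frame of carry_tray between 0.02 and 0.04 m and x of bottle_round in the frame of sample_rack between 0.016 and 0.044 m) or (x of cup_round in the frame of carry_tray between -0.04 and -0.02 m and x of bottle_round in the frame of sample_rack between -0.044 and -0.016 m) or (x of cup_round in the frame of carry_tray between -0.1 and -0.08 m and x of bottle_round in the frame of sample_rack between -0.104 and -0.076 m)) and ((x of cup_square in the frame of carry_tray between 0.08 and 0.1 m and x of bottle_square in the frame of sample_rack between 0.076 and 0.104 m) or (x of cup_square in the frame of carry_tray between 0.02 and 0.04 m and x of bottle_square in the frame of sample_rack between 0.016 and 0.044 m) or (x of cup_square in the frame of carry_tray between -0.04 and -0.02 m and x of bottle_square in the frame of sample_rack between -0.044 and -0.016 m) or (x of cup_square in the frame of carry_tray between -0.1 and -0.08 m and x of bottle_square in the frame of sample_rack between -0.104 and -0.076 m)) and ((x of cup_conical in the frame of carry_tray between 0.08 and 0.1 m and x of bottle_conical in the frame of sample_rack between 0.076 and 0.104 m) or (x of cup_conical in the frame of carry_tray between 0.02 and 0.04 m and x of bottle_conical in the frame of sample_rack between 0.016 and 0.044 m) or (x of cup_conical in the frame of carry_tray between -0.04 and -0.02 m and x of bottle_conical in the frame of sample_rack between -0.044 and -0.016 m) or (x of cup_conical in the frame of carry_tray between -0.1 and -0.08 m and x of bottle_conical in the frame of sample_rack between -0.104 and -0.076 m)) and ((x of cup_jar in the frame of carry_tray between 0.08 and 0.1 m and x of bottle_jar in the frame of sample_rack between 0.076 and 0.104 m) or (x of cup_jar in the frame of carry_tray between 0.02 and 0.04 m and x of bottle_jar in the frame of sample_rack between 0.016 and 0.044 m) or (x of cup_jar in the frame of carry_tray between -0.04 and -0.02 m and x of bottle_jar in the frame of sample_rack between -0.044 and -0.016 m) or (x of cup_jar in the frame of carry_tray between -0.1 and -0.08 m and x of bottle_jar in the frame of sample_rack between -0.104 and -0.076 m)) and y of bottle_round in the frame of sample_rack between -0.014 and 0.014 m and z of each of bottle_round, bottle_square, bottle_conical, bottle_jar in the frame of sample_rack below 0.01 m and angle between each of bottle_round, bottle_square, bottle_conical, bottle_jar's own z axis and vertical below 0.12 rad and linear speed of each of bottle_round, bottle_square, bottle_conical, bottle_jar below 0.02 m/s and contact force between each of bottle_round, bottle_square, bottle_conical, bottle_jar and the fingers below 0.1 N and y of bottle_square in the frame of sample_rack between -0.014 and 0.014 m and y of bottle_conical in the frame of sample_rack between -0.014 and 0.014 m and y of bottle_jar in the frame of sample_rack between -0.014 and 0.014 m); the robot touches nothing.
It fails at once if a sample bottle is tipped over (angle between any of bottle_round, bottle_square, bottle_conical, bottle_jar's own z axis and vertical above 0.6 rad).
It fails at once if a sample bottle is dropped or thrown (moves faster than 0.7 m/s, a fall of some 25 mm, without being held) ((linear speed of bottle_round above 0.7 m/s and contact force between bottle_round and the fingers below 0.2 N) or (linear speed of bottle_square above 0.7 m/s and contact force between bottle_square and the fingers below 0.2 N) or (linear speed of bottle_conical above 0.7 m/s and contact force between bottle_conical and the fingers below 0.2 N) or (linear speed of bottle_jar above 0.7 m/s and contact force between bottle_jar and the fingers below 0.2 N)).
It also fails if it takes over 112 s, if anything falls off the work surface, if the arm or the gripper's body presses on something with over 40 N, if the wrist force passes 120 N, or if a joint passes its speed limit or range.

## Working session

There is one attempt and no reset: what is moved stays moved. The work goes in short steps, Python scripts to look and compute and a tool call to move; the robot and the scene stay as the last step left them, time stands still between calls to the robot, and variables do not carry over. Pictures are saved under pics/ and viewed, at most 14 in all, crops included, and the job is handed in when it is done.

Besides the shell and the picture viewer there is one more tool, called after "Request:" as a command line: name --argument value ..., lists and objects as JSON in quotes. move_arm: Moves the arm, as the interface text tells. Its arguments: {"type":"object","properties":{"rows":{"type":"array","items":{"type":"object","properties":{"translation":{"type":"array","items":{"type":"number"}},"rot":{"type":"array","items":{"type":"number"}},"hand":{"type":"number"}}}},"squeeze":{"type":"number"}},"required":["rows"]}

```bash
mkdir -p pics
cat > h.py <<'E'
import numpy as np, cv2
from scipy.spatial.transform import Rotation as R
from station import arm
def cam(n):
    p=arm.camera_params(n); return p
def pose(p):
    o=np.array(p['orientation'])
    M=o if o.shape==(3,3) else (R.from_euler('xyz',o).as_matrix() if o.size==3 else None)
    return M,np.array(p['position'])
def w(n,pt):
    M,t=pose(cam(n)); return M@np.array(pt)+t
def save(n,f):
    im,d=arm.grab_frame(n); cv2.imwrite(f,im[:,:,::-1]); np.save(f[:-4]+'.npy',d); return im,d
E
python3 - <<'E'
from h import *
s=arm.get_state(); print(s['t'],s['eef_pos'],s['ee_rot'],s['width'])
for n in('top','scene','wrist'): print(n,cam(n))
for n in('top','scene'):
    save(n,f'pics/{n}0.png')
    for l in ['bottle_round','bottle_square','bottle_conical','bottle_jar','carry_tray','sample_rack']:
        for r in arm.pinpoint(l,n)[:3]: print(n,l,round(r['p'],2),np.round(w(n,r['point']),3))
E
```

```text
0.0 [ 0.2152425  -0.639291    0.24441598] [ 3.13995880e+00 -1.14674783e-04 -2.81691289e+00] 0.08746408300890901
top {'vfov': 55.15649332602531, 'cx': 309.5526047718681, 'cy': 194.71300396758608, 'position': array([0.37722338, 0.0129563 , 0.89031744]), 'orientation': array([-2.9788625 , -0.02871536, -1.5795408 ])}
scene {'vfov': 44.33229871938031, 'cx': 322.57936910621817, 'cy': 192.06848031585935, 'position': array([ 0.85186197, -0.38661325,  0.94616838]), 'orientation': array([-2.63062891,  0.00797208,  0.68817471])}
wrist {'vfov': 65.70646984690485, 'cx': 317.9007254904812, 'cy': 198.60642112767954, 'tool_from_camera': array([[ 1.64422301e-04, -9.54035716e-01, -2.99692886e-01,
         8.19791142e-02],
       [ 9.99999107e-01, -2.40493803e-04,  1.31421815e-03,
         3.76035018e-04],
       [-1.32588534e-03, -2.99692834e-01,  9.54034825e-01,
        -1.39632356e-01],
       [ 0.00000000e+00,  0.00000000e+00,  0.00000000e+00,
         1.00000000e+00]])}
top bottle_round 0.74 [ 0.387 -0.154  0.   ]
top bottle_round 0.74 [ 0.402 -0.268 -0.001]
top bottle_round 0.7 [ 0.546 -0.198  0.008]
top bottle_square 0.76 [ 0.525 -0.253  0.004]
top bottle_conical 0.6 [ 0.567 -0.143  0.002]
top bottle_conical 0.51 [ 0.544 -0.199  0.006]
top bottle_jar 0.93 [ 0.503 -0.314  0.007]
top carry_tray 0.58 [ 0.536 -0.223 -0.   ]
top sample_rack 0.84 [ 0.533  0.215 -0.003]
scene bottle_round 0.94 [ 0.385 -0.154 -0.001]
scene bottle_round 0.93 [ 0.542 -0.199  0.006]
scene bottle_round 0.93 [ 0.674 -0.245  0.   ]
scene bottle_square 0.85 [ 0.523 -0.259  0.002]
scene bottle_square 0.62 [ 0.535 -0.229 -0.001]
scene bottle_conical 0.56 [ 0.562 -0.142  0.009]
scene bottle_jar 0.59 [ 0.501 -0.31   0.005]
scene carry_tray 0.96 [ 0.534 -0.23  -0.   ]
scene sample_rack 0.91 [ 0.528  0.209 -0.001]
```

View pics/top0.png

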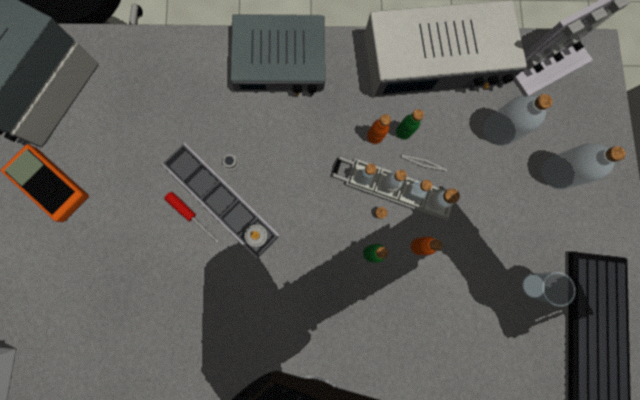

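View pics/scene0.png

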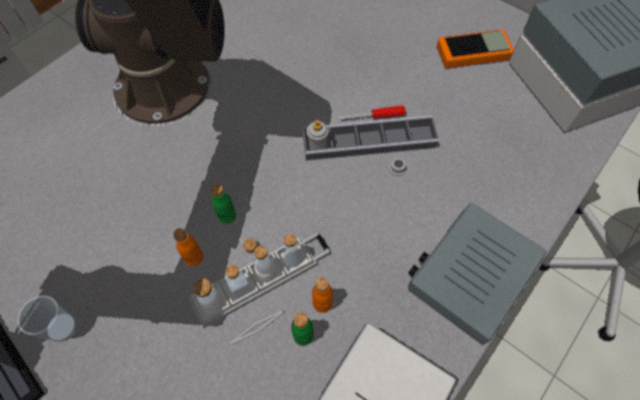

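The top view shows the tray with its handle at the left end (≈335,168) and corks at (370,170), (398,175), (424,185) and (450,197). The rack runs from (180,150) to (265,245), with the cell at (257,235). Green and orange look-alikes stand around the tray, and a small cork-like thing sits at (380,213). I'll zoom in and measure with depth.

Run:
```python
from h import *
def cloud(n,f):
    p=cam(n); M,t=pose(p); d=np.load(f); h,wd=d.shape; fl=200/np.tan(np.radians(p['vfov']/2))
    v,u=np.mgrid[:h,:wd]; P=np.stack([(u-p['cx'])/fl*d,(v-p['cy'])/fl*d,d],-1)@M.T+t; P[d==0]=np.nan; return P
c=[]
for n,(x0,y0,x1,y1) in {'top':(325,145,475,230),'scene':(180,215,345,335)}.items():
    im=cv2.imread(f'pics/{n}0.png')[y0:y1,x0:x1]; im=cv2.resize(im,None,fx=4.8,fy=4.8,interpolation=2); cv2.imwrite(f'pics/{n}c.png',im)
    P=cloud(n,f'pics/{n}0.npy')
    # rack rim
    m=(P[...,2]>.03)&(P[...,2]<.043)&(abs(P[...,0]-.53)<.18)&(abs(P[...,1]-.21)<.18)
    Q=np.float32(P[m][:,:2]); k=[r for r in cv2.minAreaRect(Q)]; print(n,'rack',len(Q),k, np.median(P[m][:,2]))
    m=(P[...,2]>.09)&(P[...,2]<.11)&(abs(P[...,0]-.46)<.08)&(abs(P[...,1]-.08)<.09); print('cell',np.round(P[m].mean(0),3),m.sum(), cv2.minEnclosingCircle(np.float32(P[m][:,:2])) if m.sum() else 0)
    # corks
    m=((P[...,2]>.085)&(P[...,2]<.14)&(abs(P[...,0]-.53)<.15)&(abs(P[...,1]+.22)<.16)).astype(np.uint8)
    N,L,S,C=cv2.connectedComponentsWithStats(m)
    for i in range(1,N):
        if S[i,4]>8: q=P[L==i]; zt=np.percentile(q[:,2],90); t=q[q[:,2]>zt-.006]; print('blob',np.round(C[i]),S[i,4],'ztop',round(zt,3),np.round((t.min(0)+t.max(0))/2,3),np.round(np.ptp(t,0),3))
    x,y=(380,213) if n=='top' else (251,245)
    print('odd',P[y,x], P[y-3:y+4:3,x,2])
    m=(P[...,2]>.008)&(P[...,2]<.05)&(abs(P[...,0]-.534)<.18)&(abs(P[...,1]+.227)<.2)
    Q=np.float32(P[m][:,:2]);
```

```text
top rack 1214 [(0.5098016858100891, 0.19081148505210876), (0.3054536283016205, 0.07015665620565414), 45.71260070800781] 0.03525608155441845
cell [0.425 0.103 0.098] 16 ((0.42492616176605225, 0.102092444896698), 0.005810986738651991)
blob [416. 118.] 120 ztop 0.119 [ 0.673 -0.244  0.117] [0.013 0.023 0.008]
blob [384. 121.] 159 ztop 0.119 [ 0.667 -0.172  0.117] [0.022 0.022 0.007]
blob [370. 169.] 127 ztop 0.105 [ 0.563 -0.141  0.103] [0.023 0.023 0.007]
blob [398. 176.] 161 ztop 0.124 [ 0.545 -0.198  0.122] [0.024 0.023 0.008]
blob [424. 185.] 144 ztop 0.113 [ 0.526 -0.254  0.111] [0.023 0.022 0.008]
blob [450. 196.] 235 ztop 0.109 [ 0.504 -0.309  0.107] [0.03  0.031 0.007]
blob [434. 245.] 166 ztop 0.119 [ 0.401 -0.266  0.117] [0.022 0.024 0.008]
blob [380. 251.] 118 ztop 0.119 [ 0.389 -0.154  0.117] [0.016 0.023 0.007]
odd [ 0.47606728 -0.17371243  0.02554999] [0.02257645 0.02554999 0.02318953]
scene rack 1221 [(0.5090727806091309, 0.18750691413879395), (0.3040516972541809, 0.07502004504203796), 46.078433990478516] 0.034759619918569795
cell [0.425 0.1   0.096] 22 ((0.42401546239852905, 0.09899831563234329), 0.0062805782072246075)
blob [218. 193.] 190 ztop 0.118 [ 0.389 -0.158  0.117] [0.019 0.023 0.009]
blob [181. 237.] 221 ztop 0.119 [ 0.402 -0.269  0.117] [0.023 0.023 0.008]
blob [290. 241.] 166 ztop 0.105 [ 0.563 -0.143  0.103] [0.023 0.023 0.008]
blob [261. 256.] 228 ztop 0.125 [ 0.545 -0.201  0.123] [0.024 0.023 0.008]
blob [233. 274.] 199 ztop 0.113 [ 0.527 -0.258  0.112] [0.022 0.022 0.009]
blob [203. 289.] 329 ztop 0.109 [ 0.504 -0.312  0.107] [0.031 0.03  0.008]
blob [322. 287.] 208 ztop 0.119 [ 0.668 -0.175  0.118] [0.022 0.023 0.009]
blob [298. 319.] 94 ztop 0.119 [ 0.674 -0.246  0.117] [0.013 0.022 0.006]
odd [ 0.48312259 -0.17906811  0.02343861] [0.02498747 0.02343861 0.0215443 ]
```

View pics/topc.png

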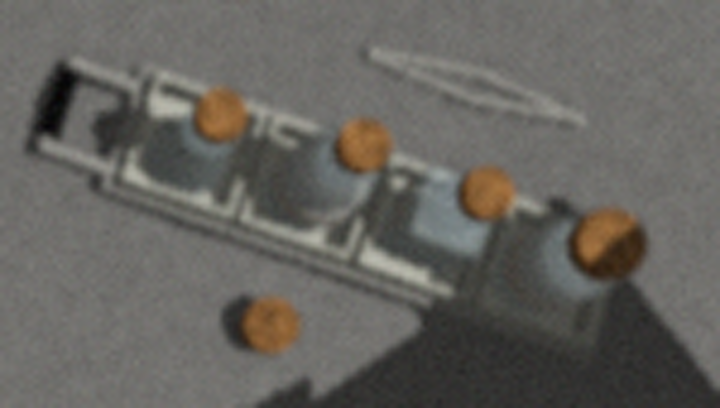

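View pics/scenec.png

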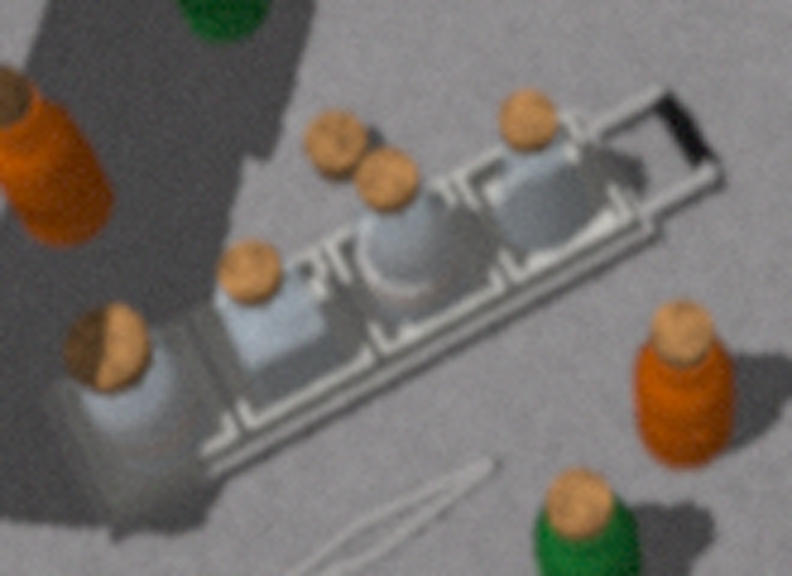

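Handle-to-far order is conical, round, square, jar, and the cork heights (104, 124, 112, 108 mm) match. The odd object is a loose cork on the table at about (0.478, -0.176), which I'll leave alone. Next I refine the rack fit and compute the first move.

```bash
cat >> h.py <<'E'
def cloud(n,d):
    p=cam(n); M,t=pose(p); h,wd=d.shape; fl=200/np.tan(np.radians(p['vfov']/2))
    v,u=np.mgrid[:h,:wd]; P=np.stack([(u-p['cx'])/fl*d,(v-p['cy'])/fl*d,d],-1)@M.T+t; P[d==0]=np.nan; return P
def go(x,y,z,yaw):
    s=arm.get_state(); A=R.from_euler('xyz',s['ee_rot']); B=R.from_euler('xyz',[np.pi,0,np.radians(yaw)])
    print('t',round(s['t'],2),'pos',np.round(s['eef_pos'],4),'yaw',round(np.degrees(s['ee_rot'][2]),2),'wd',round(s['width'],4),'gf',round(s['gripper_force'],1),'F',np.round(s['force'],1))
    print('  tr cm',np.round(A.inv().apply(np.array([x,y,z])-s['eef_pos'])*100,2),'rot',np.round(np.degrees((A.inv()*B).as_rotvec()),2))
E
python3 - <<'E'
from h import *
from scipy.optimize import minimize
for n in('top','scene'):
    P=cloud(n,np.load(f'pics/{n}0.npy'))
    m=(abs(P[...,0]-.53)<.18)&(abs(P[...,1]-.21)<.18); Q=P[m]
    rim=Q[(Q[:,2]>.032)&(Q[:,2]<.041),:2]; flo=Q[(Q[:,2]>.0)&(Q[:,2]<.012),:2]
    def f(v,k=0):
        a=np.radians(v[2]); d=np.array([np.cos(a),np.sin(a)]); e=np.array([-d[1],d[0]])
        def wall(q):
            x=(q-v[:2])@d; y=(q-v[:2])@e
            dx=np.min(abs(x[:,None]-np.array([-120,-60,0,60,120,180])/1e3),1); dy=abs(abs(y)-.030)
            i=(abs(y)<.034)&(x>-.124)&(x<.184)
            dd=np.minimum(np.where(abs(y)<.036,dx,1),np.where((x>-.126)&(x<.186),dy,1)); return np.clip(dd-.001,0,.01)
        return (wall(rim)**2).sum()
    best=min((minimize(f,[.53+i,.21+j,225.9],method='Nelder-Mead',options=dict(initial_simplex=[[.53+i,.21+j,225.9],[.536+i,.21+j,225.9],[.53+i,.216+j,225.9],[.53+i,.21+j,228]])) for i in(-.004,.004) for j in(-.004,.004)),key=lambda r:r.fun)
    print(n,len(rim),best.x,best.fun)
c=np.array([[.563,-.142],[.545,-.1995],[.5265,-.256],[.504,-.3105]]); d=c[0]-c[3];print(np.degrees(np.arctan2(d[1],d[0])),c.mean(0))
go(.563,-.142,.25,-109.3)
E
```

```text
top 1162 [5.30114655e-01 2.11573445e-01 2.25759560e+02] 0.0023601876817554227
scene 1068 [5.29964577e-01 2.08535174e-01 2.25949081e+02] 0.007618867022023667
70.70238098419756 [ 0.534625 -0.227   ]
t 0.7 pos [ 0.2154 -0.6397  0.2454] yaw -161.39 wd 0.0876 gf 0.0 F [-0.4  0.1  0.8]
  tr cm [-48.83  36.07  -0.46] rot [ -0.     0.   -52.09]
```

Request:
move_arm --rows '[{"translation": [-3, 2.25, 0], "rot": [0, 0, -3.3], "hand": 0}, {"translation": [-6, 4.5, 0], "rot": [0, 0, -6.5], "hand": 0}, {"translation": [-9, 6.75, 0], "rot": [0, 0, -9.8], "hand": 0}, {"translation": [-12, 9, 0], "rot": [0, 0, -13], "hand": 0}, {"translation": [-15, 11.2, 0], "rot": [0, 0, -16.3], "hand": 0}, {"translation": [-18, 13.5, 0], "rot": [0, 0, -19.5], "hand": 0}, {"translation": [-21, 15.7, 0], "rot": [0, 0, -22.8], "hand": 0}, {"translation": [-24.4, 18, -0.4], "rot": [0, 0, -26], "hand": 0}]' --squeeze 15

```text
t: 1.37
eef_pos: [0.3893, -0.3895, 0.2491]
ee_rot: [3.141, -0.0, -2.361]
force: [1.4, 0.8, 0.1]
width: 0.0879
gripper_force: 0.0
```

```bash
python3 -c "
from h import *
go(.563,-.142,.25,-109.3)"
```

```text
t 1.37 pos [ 0.3893 -0.3895  0.2491] yaw -135.26 wd 0.0879 gf 0.0 F [1.4 0.8 0.1]
  tr cm [-29.76   5.35  -0.09] rot [ 3.000e-02  1.000e-02 -2.596e+01]
```

Request:
move_arm --rows '[{"translation": [-4, 0.7, 0], "rot": [0, 0, -3.5], "hand": 0}, {"translation": [-8, 1.4, 0], "rot": [0, 0, -7], "hand": 0}, {"translation": [-12, 2.1, 0], "rot": [0, 0, -10.5], "hand": 0}, {"translation": [-16, 2.9, 0], "rot": [0, 0, -14], "hand": 0}, {"translation": [-20, 3.6, 0], "rot": [0, 0, -17.5], "hand": 0}, {"translation": [-24, 4.3, 0], "rot": [0, 0, -21], "hand": 0}, {"translation": [-27.5, 4.9, 0], "rot": [0, 0, -24], "hand": 0}, {"translation": [-29.8, 5.4, 0], "rot": [0, 0, -26], "hand": 0}]'

```text
t: 2.03
eef_pos: [0.5652, -0.1408, 0.2495]
ee_rot: [-3.141, 0.0, -1.905]
force: [0.5, 0.2, 1.3]
width: 0.0874
gripper_force: 0.0
```

```bash
python3 -c "
from h import *
go(.563,-.142,.092,-109.3)
s=arm.get_state(); im,d=save('wrist','pics/w0.png')
p=cam('wrist'); T=np.array(p['tool_from_camera']); f=200/np.tan(np.radians(p['vfov']/2))
v,u=np.mgrid[:400,:640]; a=u-p['cx']; b=v-p['cy']; r=np.hypot(a,b)+1e-9; th=r/f
X=np.stack([np.tan(th)*a/r*d,np.tan(th)*b/r*d,d],-1)
P=(X@T[:3,:3].T+T[:3,3])@R.from_euler('xyz',s['ee_rot']).as_matrix().T+s['eef_pos']; P[d==0]=np.nan
m=((P[...,2]>.085)&(P[...,2]<.14)&(abs(P[...,0]-.53)<.09)&(abs(P[...,1]+.22)<.16)).astype(np.uint8)
N,L,S,C=cv2.connectedComponentsWithStats(m)
for i in range(1,N):
    if S[i,4]>20: q=P[L==i]; zt=np.percentile(q[:,2],90); t=q[q[:,2]>zt-.006]; print(np.round(C[i]),S[i,4],round(zt,3),np.round((t.min(0)+t.max(0))/2,3),np.round(np.ptp(t,0),3))
"
```

```text
t 2.03 pos [ 0.5652 -0.1408  0.2495] yaw -109.12 wd 0.0874 gf 0.0 F [0.5 0.2 1.3]
  tr cm [ 0.19  0.18 15.75] rot [-0.04  0.02  0.18]
[322.  10.] 669 0.109 [ 0.503 -0.303  0.107] [0.029 0.021 0.007]
[318.  61.] 606 0.113 [ 0.524 -0.255  0.111] [0.023 0.024 0.007]
[320. 127.] 631 0.125 [ 0.543 -0.198  0.124] [0.024 0.023 0.004]
[321. 187.] 564 0.105 [ 0.561 -0.141  0.103] [0.023 0.023 0.007]
```

View pics/w0.png

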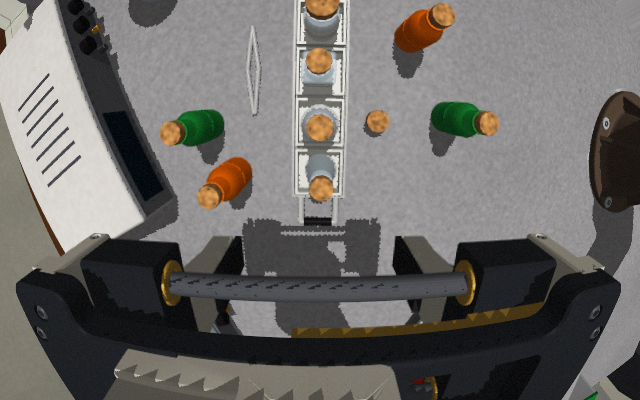

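The wrist view shows the row running vertically, aligned with the gripper: conical at (321,187), round at (320,127), square at (318,61), jar at (322,10). The fingers will straddle the row, so I descend and grip.

Request:
move_arm --rows '[{"translation": [0.2, 0.3, 3], "hand": 0}, {"translation": [0.2, 0.3, 6], "hand": 0}, {"translation": [0.2, 0.3, 9], "hand": 0}, {"translation": [0.2, 0.3, 11.5], "hand": 0}, {"translation": [0.2, 0.3, 13.5], "hand": 0}, {"translation": [0.2, 0.3, 15], "hand": 0}, {"translation": [0.2, 0.3, 15.75], "hand": 0}, {"translation": [0.2, 0.3, 15.75], "hand": 0.3}]' --squeeze 15

```text
validation failed for argument at $.ro...
```

Request:
move_arm --rows '[{"translation": [0, 0, 0], "hand": 0.6}, {"translation": [0, 0, 0], "hand": 0.8}, {"translation": [0, 0, 0], "hand": 1}, {"translation": [0, 0, 0], "hand": 1}, {"translation": [0, 0, 0], "hand": 1}, {"translation": [0, 0, 0], "hand": 1}, {"translation": [0, 0, 0], "hand": 1}, {"translation": [0, 0, 0], "hand": 1}]' --squeeze 15

```text
validation failed for argument at $.ro...
```

rot seems to be required, so I'll resend with it.

Request:
move_arm --rows '[{"translation": [0.2, 0.3, 3], "rot": [0, 0, 0], "hand": 0}, {"translation": [0.2, 0.3, 6], "rot": [0, 0, 0], "hand": 0}, {"translation": [0.2, 0.3, 9], "rot": [0, 0, 0], "hand": 0}, {"translation": [0.2, 0.3, 11.5], "rot": [0, 0, 0], "hand": 0}, {"translation": [0.2, 0.3, 13.5], "rot": [0, 0, 0], "hand": 0}, {"translation": [0.2, 0.3, 15], "rot": [0, 0, 0], "hand": 0}, {"translation": [0.2, 0.3, 15.7], "rot": [0, 0, 0], "hand": 0}, {"translation": [0.2, 0.3, 15.7], "rot": [0, 0, 0], "hand": 0}]' --squeeze 15

```text
t: 2.75
eef_pos: [0.5589, -0.1445, 0.0909]
ee_rot: [3.139, -0.001, -1.909]
force: [-0.4, -0.2, 1.0]
width: 0.0876
gripper_force: 0.0
```

Request:
move_arm --rows '[{"translation": [-0.3, -0.2, -0.1], "rot": [0, 0, 0], "hand": 0}, {"translation": [-0.3, -0.2, -0.1], "rot": [0, 0, 0], "hand": 0.4}, {"translation": [-0.3, -0.2, -0.1], "rot": [0, 0, 0], "hand": 0.6}, {"translation": [-0.3, -0.2, -0.1], "rot": [0, 0, 0], "hand": 0.8}, {"translation": [-0.3, -0.2, -0.1], "rot": [0, 0, 0], "hand": 1}, {"translation": [-0.3, -0.2, -0.1], "rot": [0, 0, 0], "hand": 1}, {"translation": [-0.3, -0.2, -0.1], "rot": [0, 0, 0], "hand": 1}, {"translation": [-0.3, -0.2, -0.1], "rot": [0, 0, 0], "hand": 1}]' --squeeze 15

```text
t: 3.42
eef_pos: [0.5628, -0.1423, 0.0935]
ee_rot: [-3.141, 0.0, -1.909]
force: [1.1, 0.4, -0.2]
width: 0.0463
gripper_force: 0.0
```

Request:
move_arm --rows '[{"translation": [0, 0, 0.1], "rot": [0, 0, 0], "hand": 1}, {"translation": [0, 0, 0.1], "rot": [0, 0, 0], "hand": 1}, {"translation": [0, 0, 0.1], "rot": [0, 0, 0], "hand": 1}, {"translation": [0, 0, 0.1], "rot": [0, 0, 0], "hand": 1}, {"translation": [0, 0, 0.1], "rot": [0, 0, 0], "hand": 1}, {"translation": [0, 0, 0.1], "rot": [0, 0, 0], "hand": 1}]' --squeeze 15

```text
t: 3.92
eef_pos: [0.5627, -0.1422, 0.0922]
ee_rot: [3.141, -0.0, -1.909]
force: [-0.6, 1.0, -0.2]
width: 0.0237
gripper_force: 15.0
```

Request:
move_arm --rows '[{"translation": [0, 0, -1], "rot": [0, 0, 0], "hand": 1}, {"translation": [0, 0, -3], "rot": [0, 0, 0], "hand": 1}, {"translation": [0, 0, -5.5], "rot": [0, 0, 0], "hand": 1}, {"translation": [0, 0, -8], "rot": [0, 0, 0], "hand": 1}, {"translation": [0, 0, -10.5], "rot": [0, 0, 0], "hand": 1}, {"translation": [0, 0, -12.5], "rot": [0, 0, 0], "hand": 1}, {"translation": [0, 0, -13.5], "rot": [0, 0, 0], "hand": 1}, {"translation": [0, 0, -14], "rot": [0, 0, 0], "hand": 1}]' --squeeze 15

```text
t: 4.58
eef_pos: [0.5634, -0.1423, 0.2347]
ee_rot: [-3.139, 0.001, -1.909]
force: [0.0, 0.4, -0.6]
width: 0.0239
gripper_force: 15.0
```

Request:
move_arm --rows '[{"translation": [-1.2, 0.9, 0], "rot": [0, 0, 1.2], "hand": 1}, {"translation": [-3.6, 2.8, 0], "rot": [0, 0, 3.7], "hand": 1}, {"translation": [-6.4, 5, 0], "rot": [0, 0, 6.7], "hand": 1}, {"translation": [-9.4, 7.3, 0], "rot": [0, 0, 9.8], "hand": 1}, {"translation": [-12.4, 9.6, 0], "rot": [0, 0, 12.9], "hand": 1}, {"translation": [-15.4, 11.9, 0], "rot": [0, 0, 16], "hand": 1}, {"translation": [-18, 14, 0], "rot": [0, 0, 18.8], "hand": 1}, {"translation": [-20, 15.5, 0], "rot": [0, 0, 20.8], "hand": 1}]'

```text
t: 5.25
eef_pos: [0.4813, 0.0996, 0.2315]
ee_rot: [3.141, -0.001, -2.274]
force: [0.1, -0.0, -1.1]
width: 0.0236
gripper_force: 15.0
```

```bash
python3 -c "
from h import *
go(.4673,.1454,.092,-134.15)"
```

```text
t 5.25 pos [0.4813 0.0996 0.2315] yaw -130.3 wd 0.0236 gf 15.0 F [ 0.1 -0.  -1.1]
  tr cm [-2.6   4.01 13.95] rot [ 0.05 -0.07  3.85]
```

Request:
move_arm --rows '[{"translation": [-1.3, 2, 0], "rot": [0, 0, 2], "hand": 1}, {"translation": [-2.2, 3.4, 0], "rot": [0, 0, 3.4], "hand": 1}, {"translation": [-2.6, 4, 0], "rot": [0, 0, 3.9], "hand": 1}, {"translation": [-2.6, 4, 0], "rot": [0, 0, 3.9], "hand": 1}, {"translation": [-2.6, 4, 0], "rot": [0, 0, 3.9], "hand": 1}, {"translation": [-2.6, 4, 0], "rot": [0, 0, 3.9], "hand": 1}]'

```text
t: 5.75
eef_pos: [0.4692, 0.1428, 0.2319]
ee_rot: [3.141, -0.001, -2.34]
force: [-0.4, -0.3, -0.9]
width: 0.0235
gripper_force: 15.0
```

```bash
cat > wr.py <<'E'
from h import *
def wcloud(f):
    s=arm.get_state(); im,d=save('wrist',f)
    p=cam('wrist'); T=np.array(p['tool_from_camera']); fl=200/np.tan(np.radians(p['vfov']/2))
    v,u=np.mgrid[:400,:640]; a=u-p['cx']; b=v-p['cy']; r=np.hypot(a,b)+1e-9; th=r/fl
    X=np.stack([np.tan(th)*a/r*d,np.tan(th)*b/r*d,d],-1)
    P=(X@T[:3,:3].T+T[:3,3])@R.from_euler('xyz',s['ee_rot']).as_matrix().T+s['eef_pos']; P[d==0]=np.nan
    return P
E
python3 -c "
from wr import *
go(.4673,.1454,.092,-134.15)
P=wcloud('pics/w1.png')
o=np.array([.53,.21]); a=np.radians(225.85); d=np.array([np.cos(a),np.sin(a)]); e=np.array([-d[1],d[0]])
m=(P[...,2]>.031)&(P[...,2]<.041); q=P[m][:,:2]-o; x=q@d; y=q@e
k=(abs(y)<.045)&(x>-.14)&(x<.2); print(k.sum(),'y pct',np.percentile(y[k],[1,5,95,99]),'x',np.percentile(x[k],[1,99]))
for lo,hi in((-.14,-.1),(-.075,-.045),(-.015,.015),(.045,.075)):
    j=(abs(y)<.022)&(x>lo)&(x<hi); print(j.sum(),np.round(x[j].mean(),4) if j.sum() else 0)
for s in(-1,1):
    j=(abs(y*s-.03)<.015)&k; print('side',s,j.sum(),np.round(np.median(y[j]),4),np.polyfit(x[j],y[j],1))
m=(P[...,2]>.09)&(P[...,2]<.11)&(np.hypot(P[...,0]-.425,P[...,1]-.102)<.03); print('cell',m.sum(),np.nanmean(P[m],0) if m.sum() else 0)
"
```

```text
t 5.75 pos [0.4692 0.1428 0.2319] yaw -134.08 wd 0.0235 gf 15.0 F [-0.4 -0.3 -0.9]
  tr cm [-0.07  0.31 13.99] rot [ 0.01 -0.06  0.07]
2416 y pct [-0.03824044 -0.03729869  0.03080546  0.03143097] x [-0.12071934  0.180423  ]
125 -0.1193
0 0
0 0
0 0
side -1 1199 -0.0337 [-0.00784594 -0.03222293]
side 1 951 0.0278 [-0.00039608  0.02739403]
cell 70 [0.42321417 0.10478866 0.09968754]
```

View pics/w1.png

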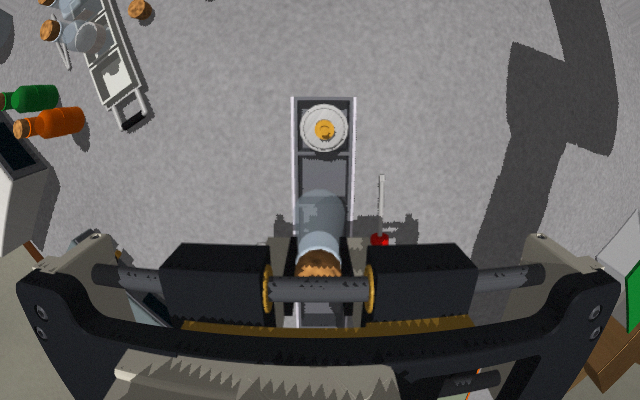

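The wrist view shows the held conical at column ≈321 over the bay. The rack walls are at columns 293 and 355 and the cell is at (325,128), so a shift of about 3–4 mm in tool y is still needed. I lower it now.

Request:
move_arm --rows '[{"translation": [-0.1, 0.4, 1.5], "rot": [0, 0, 0], "hand": 1}, {"translation": [-0.1, 0.4, 4], "rot": [0, 0, 0], "hand": 1}, {"translation": [-0.1, 0.4, 6.5], "rot": [0, 0, 0], "hand": 1}, {"translation": [-0.1, 0.4, 8.5], "rot": [0, 0, 0], "hand": 1}, {"translation": [-0.1, 0.4, 10], "rot": [0, 0, 0], "hand": 1}, {"translation": [-0.1, 0.4, 11.2], "rot": [0, 0, 0], "hand": 1}, {"translation": [-0.1, 0.4, 12], "rot": [0, 0, 0], "hand": 1}, {"translation": [-0.1, 0.4, 12.4], "rot": [0, 0, 0], "hand": 1}]'

```text
t: 6.47
eef_pos: [0.4668, 0.1461, 0.1073]
ee_rot: [3.141, -0.002, -2.341]
force: [0.6, -0.3, -0.8]
width: 0.0235
gripper_force: 15.0
```

Request:
move_arm --rows '[{"translation": [0, 0, 0.4], "rot": [0, 0, 0], "hand": 1}, {"translation": [0, 0, 0.7], "rot": [0, 0, 0], "hand": 1}, {"translation": [0, 0, 1], "rot": [0, 0, 0], "hand": 1}, {"translation": [0, 0, 1.2], "rot": [0, 0, 0], "hand": 1}, {"translation": [0, 0, 1.3], "rot": [0, 0, 0], "hand": 1}, {"translation": [0, 0, 1.4], "rot": [0, 0, 0], "hand": 1}, {"translation": [0, 0, 1.4], "rot": [0, 0, 0], "hand": 1}, {"translation": [0, 0, 1.4], "rot": [0, 0, 0], "hand": 1}]'

```text
t: 7.13
eef_pos: [0.4671, 0.1471, 0.0945]
ee_rot: [-3.142, 0.0, -2.34]
force: [0.3, -0.0, 0.2]
width: 0.0238
gripper_force: 15.0
```

Request:
move_arm --rows '[{"translation": [0, 0, 0.05], "rot": [0, 0, 0], "hand": 1}, {"translation": [0, 0, 0.1], "rot": [0, 0, 0], "hand": 1}, {"translation": [0, 0, 0.1], "rot": [0, 0, 0], "hand": 1}, {"translation": [0, 0, 0.1], "rot": [0, 0, 0], "hand": 1}]'

```text
t: 7.47
eef_pos: [0.467, 0.1471, 0.0934]
ee_rot: [3.142, -0.0, -2.34]
force: [0.2, -0.1, -1.1]
width: 0.0233
gripper_force: 15.0
```

Request:
move_arm --rows '[{"translation": [0, 0, 0.05], "rot": [0, 0, 0], "hand": 1}, {"translation": [0, 0, 0.1], "rot": [0, 0, 0], "hand": 1}, {"translation": [0, 0, 0.1], "rot": [0, 0, 0], "hand": 0.6}, {"translation": [0, 0, 0.1], "rot": [0, 0, 0], "hand": 0.4}, {"translation": [0, 0, 0.1], "rot": [0, 0, 0], "hand": 0}, {"translation": [0, 0, 0.1], "rot": [0, 0, 0], "hand": 0}, {"translation": [0, 0, 0.1], "rot": [0, 0, 0], "hand": 0}, {"translation": [0, 0, 0.1], "rot": [0, 0, 0], "hand": 0}]'

```text
t: 8.13
eef_pos: [0.4671, 0.1471, 0.0924]
ee_rot: [-3.142, 0.0, -2.34]
force: [0.5, 0.2, -0.6]
width: 0.0583
gripper_force: 0.0
```

Request:
move_arm --rows '[{"translation": [0, 0, 0], "rot": [0, 0, 0], "hand": 0}, {"translation": [0, 0, -1], "rot": [0, 0, 0], "hand": 0}, {"translation": [0, 0, -3], "rot": [0, 0, 0], "hand": 0}, {"translation": [0, 0, -6], "rot": [0, 0, 0], "hand": 0}, {"translation": [0, 0, -9.5], "rot": [0, 0, 0], "hand": 0}, {"translation": [0, 0, -12.5], "rot": [0, 0, 0], "hand": 0}, {"translation": [0, 0, -14], "rot": [0, 0, 0], "hand": 0}, {"translation": [0, 0, -14.4], "rot": [0, 0, 0], "hand": 0}]'

```text
t: 8.8
eef_pos: [0.4683, 0.1478, 0.2399]
ee_rot: [-3.14, 0.006, -2.34]
force: [-0.8, -0.3, 0.0]
width: 0.0876
gripper_force: 0.0
```

```bash
python3 -c "
from h import *
im,d=save('top','pics/t1.png'); P=cloud('top',d)
m=(np.hypot(P[...,0]-.467,P[...,1]-.146)<.025)&(P[...,2]>.08)&(P[...,2]<.13); print(m.sum(),np.round(np.mean(P[m],0),4) if m.sum() else 0, P[m][:,2].max() if m.sum() else 0)
go(.544,-.199,.25,-109.3)"
```

```text
127 [0.4677 0.1461 0.1008] 0.10612338713818936
t 8.85 pos [0.4679 0.1476 0.2387] yaw -134.08 wd 0.088 gf 0.0 F [0.6 0.3 0.2]
  tr cm [ 19.6  -29.58  -1.19] rot [ -0.1    0.23 -24.78]
```

Request:
move_arm --rows '[{"translation": [1, -1.5, -0.2], "rot": [0, 0, -1.2], "hand": 0}, {"translation": [3, -4.5, -0.5], "rot": [0, 0, -3.7], "hand": 0}, {"translation": [5.2, -7.8, -1], "rot": [0, 0, -6.6], "hand": 0}, {"translation": [7.4, -11.2, -1], "rot": [0, 0, -9.4], "hand": 0}, {"translation": [9.6, -14.5, -1], "rot": [0, 0, -12.2], "hand": 0}, {"translation": [11.8, -17.8, -1], "rot": [0, 0, -15], "hand": 0}, {"translation": [14, -21.1, -1], "rot": [0, 0, -17.7], "hand": 0}, {"translation": [16.2, -24.4, -1], "rot": [0, 0, -20.5], "hand": 0}]'

```text
t: 9.52
eef_pos: [0.5289, -0.141, 0.2448]
ee_rot: [3.14, -0.001, -1.98]
force: [0.0, 0.2, 0.6]
width: 0.0879
gripper_force: 0.0
```

```bash
python3 -c "
from h import *
go(.5448,-.1993,.25,-109.3)"
```

```text
t 9.52 pos [ 0.5289 -0.141   0.2448] yaw -113.46 wd 0.0879 gf 0.0 F [0.  0.2 0.6]
  tr cm [ 4.72 -3.77 -0.52] rot [ 0.11 -0.03 -4.16]
```

Request:
move_arm --rows '[{"translation": [2.5, -2, 0], "rot": [0, 0, -2], "hand": 0}, {"translation": [4, -3.2, 0], "rot": [0, 0, -3.5], "hand": 0}, {"translation": [4.7, -3.8, 0], "rot": [0, 0, -4.1], "hand": 0}, {"translation": [4.7, -3.8, 0], "rot": [0, 0, -4.1], "hand": 0}, {"translation": [4.7, -3.8, 0], "rot": [0, 0, -4.1], "hand": 0}, {"translation": [4.7, -3.8, 0], "rot": [0, 0, -4.1], "hand": 0}]'

```text
t: 10.02
eef_pos: [0.5451, -0.1969, 0.2453]
ee_rot: [3.14, -0.0, -1.911]
force: [-0.3, 0.8, 0.1]
width: 0.0873
gripper_force: 0.0
```

```bash
python3 -c "
from h import *
go(.5445,-.1993,.109,-109.3)"
```

```text
t 10.02 pos [ 0.5451 -0.1969  0.2453] yaw -109.51 wd 0.0873 gf 0.0 F [-0.3  0.8  0.1]
  tr cm [ 0.24 -0.05 13.63] rot [ 0.1  -0.01 -0.21]
```

Request:
move_arm --rows '[{"translation": [0.2, -0.1, 2.5], "rot": [0, 0, 0], "hand": 0}, {"translation": [0.2, -0.1, 5.5], "rot": [0, 0, 0], "hand": 0}, {"translation": [0.2, -0.1, 8.5], "rot": [0, 0, 0], "hand": 0}, {"translation": [0.2, -0.1, 11], "rot": [0, 0, 0], "hand": 0}, {"translation": [0.2, -0.1, 12.7], "rot": [0, 0, 0], "hand": 0}, {"translation": [0.2, -0.1, 13.6], "rot": [0, 0, 0], "hand": 0}, {"translation": [0.2, -0.1, 13.6], "rot": [0, 0, 0], "hand": 0.3}, {"translation": [0.2, -0.1, 13.6], "rot": [0, 0, 0], "hand": 0.5}]'

```text
t: 10.68
eef_pos: [0.5461, -0.1991, 0.1108]
ee_rot: [-3.141, -0.0, -1.91]
force: [-0.3, -0.4, 0.7]
width: 0.0795
gripper_force: 0.0
```

Request:
move_arm --rows '[{"translation": [0, 0, 0], "rot": [0, 0, 0], "hand": 0.5}, {"translation": [0, 0, 0], "rot": [0, 0, 0], "hand": 0.5}, {"translation": [0, 0, 0], "rot": [0, 0, 0], "hand": 0.5}]'

```text
t: 10.93
eef_pos: [0.5465, -0.1996, 0.1116]
ee_rot: [-3.139, 0.001, -1.911]
force: [-1.3, 0.5, -0.3]
width: 0.0597
gripper_force: 0.0
```

Request:
move_arm --rows '[{"translation": [0, 0.15, 0.2], "rot": [0, 0, 0], "hand": 0.6}, {"translation": [0, 0.15, 0.2], "rot": [0, 0, 0], "hand": 0.8}, {"translation": [0, 0.15, 0.2], "rot": [0, 0, 0], "hand": 1}, {"translation": [0, 0.15, 0.2], "rot": [0, 0, 0], "hand": 1}, {"translation": [0, 0.15, 0.2], "rot": [0, 0, 0], "hand": 1}, {"translation": [0, 0.15, 0.2], "rot": [0, 0, 0], "hand": 1}, {"translation": [0, 0.15, 0.2], "rot": [0, 0, 0], "hand": 1}, {"translation": [0, 0.15, 0.2], "rot": [0, 0, 0], "hand": 1}]' --squeeze 15

```text
t: 11.6
eef_pos: [0.5444, -0.1991, 0.1083]
ee_rot: [3.141, -0.0, -1.911]
force: [0.5, -1.1, 0.4]
width: 0.0237
gripper_force: 15.0
```

```bash
python3 -c "
from h import *
go(.5091-.0008,.1885+.0008,.25,-134.15)"
```

```text
t 11.6 pos [ 0.5444 -0.1991  0.1083] yaw -109.49 wd 0.0237 gf 15.0 F [ 0.5 -1.1  0.4]
  tr cm [-35.41  16.37 -14.17] rot [ 1.000e-02 -0.000e+00  2.466e+01]
```

Request:
move_arm --rows '[{"translation": [0, 0, -1], "rot": [0, 0, 0], "hand": 1}, {"translation": [0, 0, -3], "rot": [0, 0, 0], "hand": 1}, {"translation": [0, 0, -5.5], "rot": [0, 0, 0], "hand": 1}, {"translation": [0, 0, -8], "rot": [0, 0, 0], "hand": 1}, {"translation": [0, 0, -10.5], "rot": [0, 0, 0], "hand": 1}, {"translation": [0, 0, -12.8], "rot": [0, 0, 0], "hand": 1}, {"translation": [0, 0, -14], "rot": [0, 0, 0], "hand": 1}, {"translation": [0, 0, -14.4], "rot": [0, 0, 0], "hand": 1}]'

```text
t: 12.27
eef_pos: [0.5454, -0.1993, 0.2558]
ee_rot: [-3.137, 0.001, -1.911]
force: [0.8, -0.3, -0.9]
width: 0.0236
gripper_force: 15.0
```

Request:
move_arm --rows '[{"translation": [-1.4, 0.6, 0], "rot": [0, 0, 1], "hand": 1}, {"translation": [-4.2, 1.9, 0], "rot": [0, 0, 2.9], "hand": 1}, {"translation": [-7.6, 3.5, 0], "rot": [0, 0, 5.3], "hand": 1}, {"translation": [-11.2, 5.2, 0], "rot": [0, 0, 7.8], "hand": 1}, {"translation": [-14.8, 6.9, 0], "rot": [0, 0, 10.3], "hand": 1}, {"translation": [-18.4, 8.5, 0], "rot": [0, 0, 12.8], "hand": 1}, {"translation": [-22, 10.2, 0], "rot": [0, 0, 15.3], "hand": 1}, {"translation": [-25.6, 11.8, 0], "rot": [0, 0, 17.8], "hand": 1}]'

```text
t: 12.93
eef_pos: [0.5175, 0.0833, 0.252]
ee_rot: [3.141, -0.001, -2.224]
force: [1.3, 0.1, -1.1]
width: 0.0234
gripper_force: 15.0
```

```bash
python3 -c "
from h import *
go(.5083,.1893,.25,-134.15)"
```

```text
t 12.93 pos [0.5175 0.0833 0.252 ] yaw -127.42 wd 0.0234 gf 15.0 F [ 1.3  0.1 -1.1]
  tr cm [-7.87  7.17  0.2 ] rot [ 0.03 -0.03  6.73]
```

Request:
move_arm --rows '[{"translation": [-2.5, 2.3, 0], "rot": [0, 0, 2.2], "hand": 1}, {"translation": [-4.8, 4.4, 0], "rot": [0, 0, 4.2], "hand": 1}, {"translation": [-6.6, 6, 0], "rot": [0, 0, 5.7], "hand": 1}, {"translation": [-7.6, 6.9, 0], "rot": [0, 0, 6.6], "hand": 1}, {"translation": [-7.9, 7.2, 0], "rot": [0, 0, 6.8], "hand": 1}, {"translation": [-7.9, 7.2, 0], "rot": [0, 0, 6.8], "hand": 1}, {"translation": [-7.9, 7.2, 0], "rot": [0, 0, 6.8], "hand": 1}, {"translation": [-7.9, 7.2, 0], "rot": [0, 0, 6.8], "hand": 1}]'

```text
t: 13.6
eef_pos: [0.5091, 0.1872, 0.2522]
ee_rot: [3.142, -0.001, -2.341]
force: [0.6, 0.1, -0.3]
width: 0.0235
gripper_force: 15.0
```

```bash
python3 -c "
from h import *
go(.5083,.1893,.109,-134.15)"
```

```text
t 13.6 pos [0.5091 0.1872 0.2522] yaw -134.11 wd 0.0235 gf 15.0 F [ 0.6  0.1 -0.3]
  tr cm [-0.11  0.2  14.32] rot [ 0.01 -0.03  0.04]
```

Request:
move_arm --rows '[{"translation": [-0.1, 0.2, 1.5], "rot": [0, 0, 0], "hand": 1}, {"translation": [-0.1, 0.2, 4], "rot": [0, 0, 0], "hand": 1}, {"translation": [-0.1, 0.2, 6.5], "rot": [0, 0, 0], "hand": 1}, {"translation": [-0.1, 0.2, 8.8], "rot": [0, 0, 0], "hand": 1}, {"translation": [-0.1, 0.2, 10.5], "rot": [0, 0, 0], "hand": 1}, {"translation": [-0.1, 0.2, 12], "rot": [0, 0, 0], "hand": 1}, {"translation": [-0.1, 0.2, 12.8], "rot": [0, 0, 0], "hand": 1}, {"translation": [-0.1, 0.2, 13.3], "rot": [0, 0, 0], "hand": 1}]'

```text
t: 14.27
eef_pos: [0.5082, 0.189, 0.1184]
ee_rot: [3.141, -0.002, -2.341]
force: [0.3, 0.2, -1.6]
width: 0.0238
gripper_force: 15.0
```

Request:
move_arm --rows '[{"translation": [0, 0, 0.3], "rot": [0, 0, 0], "hand": 1}, {"translation": [0, 0, 0.6], "rot": [0, 0, 0], "hand": 1}, {"translation": [0, 0, 0.8], "rot": [0, 0, 0], "hand": 1}, {"translation": [0, 0, 0.9], "rot": [0, 0, 0], "hand": 1}, {"translation": [0, 0, 0.9], "rot": [0, 0, 0], "hand": 1}, {"translation": [0, 0, 0.9], "rot": [0, 0, 0], "hand": 1}]'

```text
t: 14.77
eef_pos: [0.5086, 0.1904, 0.1108]
ee_rot: [-3.141, 0.001, -2.34]
force: [0.1, -0.3, -1.4]
width: 0.0235
gripper_force: 15.0
```

Still about 2 mm to go, so I lower it, release, and retreat.

Request:
move_arm --rows '[{"translation": [0, 0, 0.1], "rot": [0, 0, 0], "hand": 1}, {"translation": [0, 0, 0.2], "rot": [0, 0, 0], "hand": 1}, {"translation": [0, 0, 0.2], "rot": [0, 0, 0], "hand": 1}, {"translation": [0, 0, 0.2], "rot": [0, 0, 0], "hand": 0.6}, {"translation": [0, 0, 0.2], "rot": [0, 0, 0], "hand": 0.4}, {"translation": [0, 0, 0.2], "rot": [0, 0, 0], "hand": 0}, {"translation": [0, 0, 0.2], "rot": [0, 0, 0], "hand": 0}, {"translation": [0, 0, 0.2], "rot": [0, 0, 0], "hand": 0}]'

```text
t: 15.43
eef_pos: [0.5085, 0.1903, 0.1085]
ee_rot: [-3.142, 0.0, -2.34]
force: [0.4, 0.6, -0.6]
width: 0.0513
gripper_force: 0.0
```

Request:
move_arm --rows '[{"translation": [0, 0, 0], "rot": [0, 0, 0], "hand": 0}, {"translation": [0, 0, -1], "rot": [0, 0, 0], "hand": 0}, {"translation": [0, 0, -3], "rot": [0, 0, 0], "hand": 0}, {"translation": [0, 0, -6], "rot": [0, 0, 0], "hand": 0}, {"translation": [0, 0, -9.5], "rot": [0, 0, 0], "hand": 0}, {"translation": [0, 0, -12], "rot": [0, 0, 0], "hand": 0}, {"translation": [0, 0, -13.5], "rot": [0, 0, 0], "hand": 0}, {"translation": [0, 0, -14], "rot": [0, 0, 0], "hand": 0}]'

```text
t: 16.1
eef_pos: [0.5096, 0.1908, 0.2525]
ee_rot: [-3.14, 0.006, -2.34]
force: [0.2, -0.1, -0.1]
width: 0.0876
gripper_force: 0.0
```

```bash
python3 -c "
from h import *
im,d=save('top','pics/t2.png'); P=cloud('top',d)
for x,y in((.467,.146),(.508,.19)):
    m=(np.hypot(P[...,0]-x,P[...,1]-y)<.02)&(P[...,2]>.08)&(P[...,2]<.13); print(m.sum(),np.round(np.mean(P[m],0),4) if m.sum() else 0, P[m][:,2].max() if m.sum() else 0)
go(.5258,-.256,.25,-109.3)"
```

```text
125 [0.4678 0.1462 0.101 ] 0.10731849210803623
194 [0.5072 0.1872 0.1111] 0.12639689713506586
t 16.15 pos [0.5093 0.1907 0.2516] yaw -134.08 wd 0.0878 gf 0.0 F [ 0.7 -0.2  0.9]
  tr cm [ 30.94 -32.26   0.05] rot [ -0.11   0.25 -24.78]
```

Request:
move_arm --rows '[{"translation": [1.2, -1.3, 0], "rot": [0, 0, -1], "hand": 0}, {"translation": [3.6, -3.8, 0], "rot": [0, 0, -2.9], "hand": 0}, {"translation": [6.3, -6.6, 0], "rot": [0, 0, -5], "hand": 0}, {"translation": [9, -9.4, 0], "rot": [0, 0, -7.2], "hand": 0}, {"translation": [11.7, -12.2, 0], "rot": [0, 0, -9.4], "hand": 0}, {"translation": [14.4, -15, 0], "rot": [0, 0, -11.5], "hand": 0}, {"translation": [17.1, -17.8, 0], "rot": [0, 0, -13.7], "hand": 0}, {"translation": [19.8, -20.6, 0], "rot": [0, 0, -15.9], "hand": 0}]'

```text
t: 16.82
eef_pos: [0.5177, -0.0971, 0.2474]
ee_rot: [3.14, -0.001, -2.061]
force: [1.2, 0.7, -0.0]
width: 0.0877
gripper_force: 0.0
```

```bash
python3 -c "
from h import *
go(.5258,-.256,.25,-109.3)"
```

```text
t 16.82 pos [ 0.5177 -0.0971  0.2474] yaw -118.07 wd 0.0877 gf 0.0 F [ 1.2  0.7 -0. ]
  tr cm [13.63 -8.19 -0.26] rot [ 0.08 -0.03 -8.77]
```

Request:
move_arm --rows '[{"translation": [3.4, -2, 0], "rot": [0, 0, -2.2], "hand": 0}, {"translation": [6.7, -4, 0], "rot": [0, 0, -4.3], "hand": 0}, {"translation": [10, -6, 0], "rot": [0, 0, -6.4], "hand": 0}, {"translation": [12.4, -7.4, 0], "rot": [0, 0, -8], "hand": 0}, {"translation": [13.4, -8.1, 0], "rot": [0, 0, -8.7], "hand": 0}, {"translation": [13.4, -8.1, 0], "rot": [0, 0, -8.7], "hand": 0}, {"translation": [13.4, -8.1, 0], "rot": [0, 0, -8.7], "hand": 0}, {"translation": [13.4, -8.1, 0], "rot": [0, 0, -8.7], "hand": 0}]'

```text
t: 17.48
eef_pos: [0.5263, -0.2512, 0.2475]
ee_rot: [3.14, 0.0, -1.912]
force: [0.1, 0.0, 0.6]
width: 0.0876
gripper_force: 0.0
```

```bash
python3 -c "
from h import *
go(.5258,-.256,.097,-109.3)"
```

```text
t 17.48 pos [ 0.5263 -0.2512  0.2475] yaw -109.52 wd 0.0876 gf 0.0 F [0.1 0.  0.6]
  tr cm [ 0.47 -0.14 15.05] rot [ 0.09  0.   -0.22]
```

Request:
move_arm --rows '[{"translation": [0.5, -0.1, 2.5], "rot": [0, 0, -0.2], "hand": 0}, {"translation": [0.5, -0.1, 5.5], "rot": [0, 0, -0.2], "hand": 0}, {"translation": [0.5, -0.1, 8.5], "rot": [0, 0, -0.2], "hand": 0}, {"translation": [0.5, -0.1, 11.5], "rot": [0, 0, -0.2], "hand": 0}, {"translation": [0.5, -0.1, 13.7], "rot": [0, 0, -0.2], "hand": 0}, {"translation": [0.5, -0.1, 15], "rot": [0, 0, -0.2], "hand": 0}, {"translation": [0.5, -0.1, 15.1], "rot": [0, 0, -0.2], "hand": 0.3}, {"translation": [0.5, -0.1, 15.1], "rot": [0, 0, -0.2], "hand": 0.5}]'

```text
t: 18.15
eef_pos: [0.5258, -0.2557, 0.097]
ee_rot: [3.14, -0.0, -1.906]
force: [0.2, -0.5, 1.1]
width: 0.0795
gripper_force: 0.0
```

Request:
move_arm --rows '[{"translation": [0, 0, 0], "rot": [0, 0, 0], "hand": 0.5}, {"translation": [0, 0, 0], "rot": [0, 0, 0], "hand": 0.5}, {"translation": [0, 0, 0], "rot": [0, 0, 0], "hand": 0.5}]'

```text
t: 18.4
eef_pos: [0.5268, -0.2567, 0.0987]
ee_rot: [-3.139, 0.0, -1.907]
force: [0.0, 0.0, -0.1]
width: 0.0599
gripper_force: 0.0
```

Request:
move_arm --rows '[{"translation": [0, 0.1, 0.1], "rot": [0, 0, 0], "hand": 0.6}, {"translation": [0, 0.1, 0.1], "rot": [0, 0, 0], "hand": 0.8}, {"translation": [0, 0.1, 0.1], "rot": [0, 0, 0], "hand": 1}, {"translation": [0, 0.1, 0.1], "rot": [0, 0, 0], "hand": 1}, {"translation": [0, 0.1, 0.1], "rot": [0, 0, 0], "hand": 1}, {"translation": [0, 0.1, 0.1], "rot": [0, 0, 0], "hand": 1}, {"translation": [0, 0.1, 0.1], "rot": [0, 0, 0], "hand": 1}, {"translation": [0, 0.1, 0.1], "rot": [0, 0, 0], "hand": 1}]' --squeeze 15

```text
t: 19.07
eef_pos: [0.5251, -0.2565, 0.0964]
ee_rot: [3.142, -0.0, -1.908]
force: [-1.1, 0.2, 0.3]
width: 0.0236
gripper_force: 15.0
```

```bash
python3 -c "
from h import *
go(.5501,.2323,.257,-134.15)"
```

```text
t 19.07 pos [ 0.5251 -0.2565  0.0964] yaw -109.29 wd 0.0236 gf 15.0 F [-1.1  0.2  0.3]
  tr cm [-46.96  13.79 -16.06] rot [ 0.   -0.   24.86]
```

Request:
move_arm --rows '[{"translation": [0, 0, -1], "rot": [0, 0, 0], "hand": 1}, {"translation": [0, 0, -3], "rot": [0, 0, 0], "hand": 1}, {"translation": [0, 0, -6], "rot": [0, 0, 0], "hand": 1}, {"translation": [0, 0, -9], "rot": [0, 0, 0], "hand": 1}, {"translation": [0, 0, -12], "rot": [0, 0, 0], "hand": 1}, {"translation": [0, 0, -14.5], "rot": [0, 0, 0], "hand": 1}, {"translation": [0, 0, -15.7], "rot": [0, 0, 0], "hand": 1}, {"translation": [0, 0, -16], "rot": [0, 0, 0], "hand": 1}]'

```text
t: 19.73
eef_pos: [0.5261, -0.2568, 0.2602]
ee_rot: [-3.136, 0.0, -1.907]
force: [-0.1, 0.7, -1.3]
width: 0.0237
gripper_force: 15.0
```

Request:
move_arm --rows '[{"translation": [-1.4, 0.4, 0], "rot": [0, 0, 0.7], "hand": 1}, {"translation": [-4.2, 1.2, 0], "rot": [0, 0, 2.2], "hand": 1}, {"translation": [-7.8, 2.3, 0], "rot": [0, 0, 4.1], "hand": 1}, {"translation": [-11.5, 3.4, 0], "rot": [0, 0, 6.1], "hand": 1}, {"translation": [-15.2, 4.5, 0], "rot": [0, 0, 8.1], "hand": 1}, {"translation": [-18.9, 5.6, 0], "rot": [0, 0, 10], "hand": 1}, {"translation": [-22.6, 6.6, 0], "rot": [0, 0, 12], "hand": 1}, {"translation": [-26.3, 7.7, 0], "rot": [0, 0, 13.9], "hand": 1}]'

```text
t: 20.4
eef_pos: [0.5384, 0.0189, 0.2557]
ee_rot: [3.141, -0.001, -2.152]
force: [1.6, -0.6, 0.2]
width: 0.0236
gripper_force: 15.0
```

```bash
python3 -c "
from h import *
go(.5501,.2323,.257,-134.15)"
```

```text
t 20.4 pos [0.5384 0.0189 0.2557] yaw -123.3 wd 0.0236 gf 15.0 F [ 1.6 -0.6  0.2]
  tr cm [-18.47  10.74  -0.13] rot [ 0.05 -0.05 10.85]
```

Request:
move_arm --rows '[{"translation": [-3.2, 1.9, 0], "rot": [0, 0, 1.9], "hand": 1}, {"translation": [-6.4, 3.7, 0], "rot": [0, 0, 3.8], "hand": 1}, {"translation": [-9.6, 5.6, 0], "rot": [0, 0, 5.7], "hand": 1}, {"translation": [-12.8, 7.5, 0], "rot": [0, 0, 7.6], "hand": 1}, {"translation": [-15.5, 9, 0], "rot": [0, 0, 9.2], "hand": 1}, {"translation": [-17.5, 10.2, 0], "rot": [0, 0, 10.4], "hand": 1}, {"translation": [-18.4, 10.7, 0], "rot": [0, 0, 10.9], "hand": 1}, {"translation": [-18.4, 10.7, 0], "rot": [0, 0, 10.9], "hand": 1}]'

```text
t: 21.07
eef_pos: [0.55, 0.2317, 0.255]
ee_rot: [3.141, -0.002, -2.338]
force: [-0.1, -0.5, -1.2]
width: 0.024
gripper_force: 15.0
```

Request:
move_arm --rows '[{"translation": [0, 0, 0], "rot": [0, 0, 0], "hand": 1}, {"translation": [0, 0, 0], "rot": [0, 0, 0], "hand": 1}]'

```text
t: 21.23
eef_pos: [0.5501, 0.2289, 0.2559]
ee_rot: [3.141, -0.001, -2.34]
force: [0.8, 0.2, -0.8]
width: 0.0238
gripper_force: 15.0
```

```bash
python3 -c "
from h import *
go(.5501,.2323,.0965,-134.15)"
```

```text
t 21.23 pos [0.5501 0.2289 0.2559] yaw -134.09 wd 0.0238 gf 15.0 F [ 0.8  0.2 -0.8]
  tr cm [-0.26  0.24 15.94] rot [ 0.01 -0.07  0.06]
```

Request:
move_arm --rows '[{"translation": [-0.2, 0.2, 1.5], "rot": [0, 0, 0], "hand": 1}, {"translation": [-0.2, 0.2, 4.5], "rot": [0, 0, 0], "hand": 1}, {"translation": [-0.2, 0.2, 7.5], "rot": [0, 0, 0], "hand": 1}, {"translation": [-0.2, 0.2, 10.2], "rot": [0, 0, 0], "hand": 1}, {"translation": [-0.2, 0.2, 12.2], "rot": [0, 0, 0], "hand": 1}, {"translation": [-0.2, 0.2, 13.7], "rot": [0, 0, 0], "hand": 1}, {"translation": [-0.2, 0.2, 14.5], "rot": [0, 0, 0], "hand": 1}, {"translation": [-0.2, 0.2, 14.9], "rot": [0, 0, 0], "hand": 1}]'

```text
t: 21.9
eef_pos: [0.5501, 0.2312, 0.1063]
ee_rot: [3.141, -0.002, -2.341]
force: [0.0, 0.0, -0.9]
width: 0.0239
gripper_force: 15.0
```

Request:
move_arm --rows '[{"translation": [0, 0, 0.3], "rot": [0, 0, 0], "hand": 1}, {"translation": [0, 0, 0.6], "rot": [0, 0, 0], "hand": 1}, {"translation": [0, 0, 0.8], "rot": [0, 0, 0], "hand": 1}, {"translation": [0, 0, 0.9], "rot": [0, 0, 0], "hand": 1}, {"translation": [0, 0, 0.9], "rot": [0, 0, 0], "hand": 1}, {"translation": [0, 0, 0.9], "rot": [0, 0, 0], "hand": 1}]'

```text
t: 22.4
eef_pos: [0.5505, 0.2328, 0.0988]
ee_rot: [-3.142, 0.001, -2.34]
force: [-0.3, -0.5, -1.1]
width: 0.0238
gripper_force: 15.0
```

Request:
move_arm --rows '[{"translation": [0, 0, 0.1], "rot": [0, 0, 0], "hand": 1}, {"translation": [0, 0, 0.2], "rot": [0, 0, 0], "hand": 1}, {"translation": [0, 0, 0.2], "rot": [0, 0, 0], "hand": 1}, {"translation": [0, 0, 0.2], "rot": [0, 0, 0], "hand": 0.6}, {"translation": [0, 0, 0.2], "rot": [0, 0, 0], "hand": 0.4}, {"translation": [0, 0, 0.2], "rot": [0, 0, 0], "hand": 0}, {"translation": [0, 0, 0.2], "rot": [0, 0, 0], "hand": 0}, {"translation": [0, 0, 0.2], "rot": [0, 0, 0], "hand": 0}]'

```text
t: 23.07
eef_pos: [0.5505, 0.2327, 0.0964]
ee_rot: [-3.142, 0.0, -2.34]
force: [-0.5, 0.1, 0.5]
width: 0.0515
gripper_force: 0.0
```

Request:
move_arm --rows '[{"translation": [0, 0, 0], "rot": [0, 0, 0], "hand": 0}, {"translation": [0, 0, -1], "rot": [0, 0, 0], "hand": 0}, {"translation": [0, 0, -3], "rot": [0, 0, 0], "hand": 0}, {"translation": [0, 0, -6], "rot": [0, 0, 0], "hand": 0}, {"translation": [0, 0, -9.5], "rot": [0, 0, 0], "hand": 0}, {"translation": [0, 0, -12.5], "rot": [0, 0, 0], "hand": 0}, {"translation": [0, 0, -14.5], "rot": [0, 0, 0], "hand": 0}, {"translation": [0, 0, -15], "rot": [0, 0, 0], "hand": 0}]'

```text
t: 23.73
eef_pos: [0.552, 0.2334, 0.2519]
ee_rot: [-3.14, 0.007, -2.34]
force: [0.4, 0.6, 0.3]
width: 0.0878
gripper_force: 0.0
```

```bash
python3 -c "
from h import *
im,d=save('top','pics/t3.png'); P=cloud('top',d)
for x,y in((.467,.146),(.508,.19),(.55,.232),(.504,-.31)):
    m=(np.hypot(P[...,0]-x,P[...,1]-y)<.025)&(P[...,2]>.095)&(P[...,2]<.13); print(m.sum(),np.round(np.mean(P[m],0),4) if m.sum() else 0, P[m][:,2].max() if m.sum() else 0)
go(.504,-.3105,.25,-109.3)"
```

```text
109 [0.4682 0.1473 0.1028] 0.10701094833588687
147 [0.5079 0.1883 0.1194] 0.12660405698243726
134 [0.5506 0.2314 0.1089] 0.11492416506258907
205 [ 0.503  -0.3074  0.1063] 0.11051309608445492
t 23.78 pos [0.5516 0.2333 0.2508] yaw -134.07 wd 0.0877 gf 0.0 F [0.3 0.9 1.3]
  tr cm [ 42.38 -34.4   -0.13] rot [ -0.15   0.33 -24.77]
```

Three are placed. Now the jar, about 55 cm away.

Request:
move_arm --rows '[{"translation": [1.3, -1, 0], "rot": [0, 0, -0.7], "hand": 0}, {"translation": [3.9, -3.2, 0], "rot": [0, 0, -2.3], "hand": 0}, {"translation": [6.9, -5.6, 0], "rot": [0, 0, -4], "hand": 0}, {"translation": [9.9, -8, 0], "rot": [0, 0, -5.8], "hand": 0}, {"translation": [12.9, -10.5, 0], "rot": [0, 0, -7.5], "hand": 0}, {"translation": [15.9, -12.9, 0], "rot": [0, 0, -9.3], "hand": 0}, {"translation": [18.9, -15.3, 0], "rot": [0, 0, -11], "hand": 0}, {"translation": [21.9, -17.8, 0], "rot": [0, 0, -12.8], "hand": 0}]'

```text
t: 24.45
eef_pos: [0.5247, -0.0502, 0.2459]
ee_rot: [3.141, -0.001, -2.115]
force: [0.3, 1.1, -0.1]
width: 0.0877
gripper_force: 0.0
```

```bash
python3 -c "
from h import *
go(.504,-.3105,.25,-109.3)"
```

```text
t 24.45 pos [ 0.5247 -0.0502  0.2459] yaw -121.19 wd 0.0877 gf 0.0 F [ 0.3  1.1 -0.1]
  tr cm [ 23.34 -11.7   -0.41] rot [  0.05  -0.02 -11.89]
```

Request:
move_arm --rows '[{"translation": [3.5, -1.7, 0], "rot": [0, 0, -1.8], "hand": 0}, {"translation": [7, -3.5, 0], "rot": [0, 0, -3.6], "hand": 0}, {"translation": [10.5, -5.3, 0], "rot": [0, 0, -5.4], "hand": 0}, {"translation": [14, -7, 0], "rot": [0, 0, -7.2], "hand": 0}, {"translation": [17.5, -8.8, 0], "rot": [0, 0, -9], "hand": 0}, {"translation": [20.5, -10.3, 0], "rot": [0, 0, -10.5], "hand": 0}, {"translation": [22.5, -11.3, 0], "rot": [0, 0, -11.5], "hand": 0}, {"translation": [23.2, -11.6, 0], "rot": [0, 0, -11.8], "hand": 0}]'

```text
t: 25.12
eef_pos: [0.5033, -0.3098, 0.2452]
ee_rot: [3.139, -0.0, -1.913]
force: [0.1, 0.5, -0.0]
width: 0.0876
gripper_force: 0.0
```

Request:
move_arm --rows '[{"translation": [0, 0, 0], "rot": [0, 0, 0], "hand": 0}, {"translation": [0, 0, 0], "rot": [0, 0, 0], "hand": 0}, {"translation": [0, 0, 0], "rot": [0, 0, 0], "hand": 0}]'

```text
t: 25.37
eef_pos: [0.5044, -0.3062, 0.2461]
ee_rot: [3.141, 0.0, -1.911]
force: [-0.1, 0.3, 0.6]
width: 0.0877
gripper_force: 0.0
```

```bash
python3 -c "
from h import *
go(.504,-.3105,.093,-109.3)"
```

```text
t 25.37 pos [ 0.5044 -0.3062  0.2461] yaw -109.48 wd 0.0877 gf 0.0 F [-0.1  0.3  0.6]
  tr cm [ 0.43 -0.11 15.31] rot [ 0.03  0.01 -0.18]
```

Request:
move_arm --rows '[{"translation": [0.4, -0.1, 2.5], "rot": [0, 0, 0], "hand": 0}, {"translation": [0.4, -0.1, 5.5], "rot": [0, 0, 0], "hand": 0}, {"translation": [0.4, -0.1, 8.5], "rot": [0, 0, 0], "hand": 0}, {"translation": [0.4, -0.1, 11.5], "rot": [0, 0, 0], "hand": 0}, {"translation": [0.4, -0.1, 13.8], "rot": [0, 0, 0], "hand": 0}, {"translation": [0.4, -0.1, 15.1], "rot": [0, 0, 0], "hand": 0}, {"translation": [0.4, -0.1, 15.3], "rot": [0, 0, 0], "hand": 0}, {"translation": [0.4, -0.1, 15.3], "rot": [0, 0, 0], "hand": 0.3}]'

```text
t: 26.03
eef_pos: [0.5041, -0.31, 0.0929]
ee_rot: [3.14, -0.0, -1.909]
force: [0.1, -0.3, 0.5]
width: 0.0849
gripper_force: 0.0
```

Request:
move_arm --rows '[{"translation": [0, 0, 0], "rot": [0, 0, 0], "hand": 0.3}, {"translation": [0, 0, 0], "rot": [0, 0, 0], "hand": 0.3}, {"translation": [0, 0, 0], "rot": [0, 0, 0], "hand": 0.3}]'

```text
t: 26.28
eef_pos: [0.505, -0.3111, 0.0948]
ee_rot: [-3.139, 0.0, -1.911]
force: [-0.7, 0.3, -0.1]
width: 0.0665
gripper_force: 0.0
```

Request:
move_arm --rows '[{"translation": [0, 0.1, 0.2], "rot": [0, 0, 0], "hand": 0.4}, {"translation": [0, 0.1, 0.2], "rot": [0, 0, 0], "hand": 0.7}, {"translation": [0, 0.1, 0.2], "rot": [0, 0, 0], "hand": 1}, {"translation": [0, 0.1, 0.2], "rot": [0, 0, 0], "hand": 1}, {"translation": [0, 0.1, 0.2], "rot": [0, 0, 0], "hand": 1}, {"translation": [0, 0.1, 0.2], "rot": [0, 0, 0], "hand": 1}, {"translation": [0, 0.1, 0.2], "rot": [0, 0, 0], "hand": 1}, {"translation": [0, 0.1, 0.2], "rot": [0, 0, 0], "hand": 1}]' --squeeze 15

```text
t: 26.95
eef_pos: [0.5032, -0.3109, 0.0914]
ee_rot: [-3.142, -0.0, -1.911]
force: [-0.4, 0.5, 0.4]
width: 0.0316
gripper_force: 15.0
```

```bash
python3 -c "
from h import *
go(.5919,.2754,.253,-134.15)"
```

```text
t 26.95 pos [ 0.5032 -0.3109  0.0914] yaw -109.49 wd 0.0316 gf 15.0 F [-0.4  0.5  0.4]
  tr cm [-58.23  11.2  -16.16] rot [-0.   -0.   24.66]
```

Request:
move_arm --rows '[{"translation": [0, 0, -1], "rot": [0, 0, 0], "hand": 1}, {"translation": [0, 0, -3], "rot": [0, 0, 0], "hand": 1}, {"translation": [0, 0, -6], "rot": [0, 0, 0], "hand": 1}, {"translation": [0, 0, -9], "rot": [0, 0, 0], "hand": 1}, {"translation": [0, 0, -12], "rot": [0, 0, 0], "hand": 1}, {"translation": [0, 0, -14.5], "rot": [0, 0, 0], "hand": 1}, {"translation": [0, 0, -15.7], "rot": [0, 0, 0], "hand": 1}, {"translation": [0, 0, -16], "rot": [0, 0, 0], "hand": 1}]'

```text
t: 27.62
eef_pos: [0.5042, -0.3113, 0.2553]
ee_rot: [-3.136, -0.0, -1.911]
force: [1.1, -0.3, -0.7]
width: 0.0314
gripper_force: 15.0
```

Request:
move_arm --rows '[{"translation": [-1.4, 0.3, 0], "rot": [0, 0, 0.6], "hand": 1}, {"translation": [-4.2, 0.8, 0], "rot": [0, 0, 1.8], "hand": 1}, {"translation": [-7.8, 1.5, 0], "rot": [0, 0, 3.3], "hand": 1}, {"translation": [-11.6, 2.2, 0], "rot": [0, 0, 4.9], "hand": 1}, {"translation": [-15.4, 3, 0], "rot": [0, 0, 6.5], "hand": 1}, {"translation": [-19.2, 3.7, 0], "rot": [0, 0, 8.1], "hand": 1}, {"translation": [-23, 4.4, 0], "rot": [0, 0, 9.7], "hand": 1}, {"translation": [-26.8, 5.2, 0], "rot": [0, 0, 11.3], "hand": 1}]'

```text
t: 28.28
eef_pos: [0.543, -0.039, 0.2507]
ee_rot: [3.141, -0.001, -2.11]
force: [0.6, 0.6, -1.2]
width: 0.0316
gripper_force: 15.0
```

```bash
python3 -c "
from h import *
go(.5919,.2754,.253,-134.15)"
```

```text
t 28.28 pos [ 0.543  -0.039   0.2507] yaw -120.88 wd 0.0316 gf 15.0 F [ 0.6  0.6 -1.2]
  tr cm [-29.5   11.94  -0.24] rot [ 0.05 -0.04 13.27]
```

Request:
move_arm --rows '[{"translation": [-3.6, 1.4, 0], "rot": [0, 0, 1.6], "hand": 1}, {"translation": [-7.4, 3, 0], "rot": [0, 0, 3.3], "hand": 1}, {"translation": [-11.2, 4.5, 0], "rot": [0, 0, 5], "hand": 1}, {"translation": [-15, 6, 0], "rot": [0, 0, 6.7], "hand": 1}, {"translation": [-18.8, 7.6, 0], "rot": [0, 0, 8.4], "hand": 1}, {"translation": [-22.6, 9.1, 0], "rot": [0, 0, 10.1], "hand": 1}, {"translation": [-26, 10.5, 0], "rot": [0, 0, 11.7], "hand": 1}, {"translation": [-28.5, 11.5, 0], "rot": [0, 0, 12.8], "hand": 1}]'

```text
t: 28.95
eef_pos: [0.5902, 0.2658, 0.2501]
ee_rot: [3.141, -0.002, -2.332]
force: [0.6, -0.5, -0.5]
width: 0.0312
gripper_force: 15.0
```

Request:
move_arm --rows '[{"translation": [-0.7, 0.4, 0], "rot": [0, 0, 0.5], "hand": 1}, {"translation": [-0.9, 0.5, 0], "rot": [0, 0, 0.5], "hand": 1}, {"translation": [-0.9, 0.5, 0], "rot": [0, 0, 0.5], "hand": 1}, {"translation": [-0.9, 0.5, 0], "rot": [0, 0, 0.5], "hand": 1}, {"translation": [-0.9, 0.5, 0], "rot": [0, 0, 0.5], "hand": 1}]'

```text
t: 29.37
eef_pos: [0.5931, 0.2715, 0.2515]
ee_rot: [3.142, -0.0, -2.341]
force: [0.2, 0.8, -1.8]
width: 0.0315
gripper_force: 15.0
```

```bash
python3 -c "
from h import *
go(.5919,.2754,.092,-134.15)"
```

```text
t 29.37 pos [0.5931 0.2715 0.2515] yaw -134.14 wd 0.0315 gf 15.0 F [ 0.2  0.8 -1.8]
  tr cm [-0.2   0.36 15.95] rot [ 0.   -0.01  0.01]
```

Request:
move_arm --rows '[{"translation": [-0.2, 0.3, 1.5], "rot": [0, 0, 0], "hand": 1}, {"translation": [-0.2, 0.3, 4.5], "rot": [0, 0, 0], "hand": 1}, {"translation": [-0.2, 0.3, 7.5], "rot": [0, 0, 0], "hand": 1}, {"translation": [-0.2, 0.3, 10.2], "rot": [0, 0, 0], "hand": 1}, {"translation": [-0.2, 0.3, 12.2], "rot": [0, 0, 0], "hand": 1}, {"translation": [-0.2, 0.3, 13.7], "rot": [0, 0, 0], "hand": 1}, {"translation": [-0.2, 0.3, 14.5], "rot": [0, 0, 0], "hand": 1}, {"translation": [-0.2, 0.3, 14.9], "rot": [0, 0, 0], "hand": 1}]'

```text
t: 30.03
eef_pos: [0.5922, 0.2751, 0.1015]
ee_rot: [3.141, -0.001, -2.341]
force: [0.0, -0.9, -0.8]
width: 0.0314
gripper_force: 15.0
```

Request:
move_arm --rows '[{"translation": [0, 0, 0.3], "rot": [0, 0, 0], "hand": 1}, {"translation": [0, 0, 0.6], "rot": [0, 0, 0], "hand": 1}, {"translation": [0, 0, 0.8], "rot": [0, 0, 0], "hand": 1}, {"translation": [0, 0, 0.9], "rot": [0, 0, 0], "hand": 1}, {"translation": [0, 0, 0.9], "rot": [0, 0, 0], "hand": 1}, {"translation": [0, 0, 0.9], "rot": [0, 0, 0], "hand": 1}]'

```text
t: 30.53
eef_pos: [0.5926, 0.2766, 0.0938]
ee_rot: [-3.142, 0.001, -2.34]
force: [0.0, -0.3, -0.5]
width: 0.0318
gripper_force: 15.0
```

Request:
move_arm --rows '[{"translation": [0, 0, 0.1], "rot": [0, 0, 0], "hand": 1}, {"translation": [0, 0, 0.15], "rot": [0, 0, 0], "hand": 1}, {"translation": [0, 0, 0.15], "rot": [0, 0, 0], "hand": 1}, {"translation": [0, 0, 0.15], "rot": [0, 0, 0], "hand": 0.5}, {"translation": [0, 0, 0.15], "rot": [0, 0, 0], "hand": 0.3}, {"translation": [0, 0, 0.15], "rot": [0, 0, 0], "hand": 0}, {"translation": [0, 0, 0.15], "rot": [0, 0, 0], "hand": 0}, {"translation": [0, 0, 0.15], "rot": [0, 0, 0], "hand": 0}]'

```text
t: 31.2
eef_pos: [0.5926, 0.2764, 0.0919]
ee_rot: [-3.142, 0.0, -2.34]
force: [0.1, -0.4, -0.0]
width: 0.0597
gripper_force: 0.0
```

Request:
move_arm --rows '[{"translation": [0, 0, 0], "rot": [0, 0, 0], "hand": 0}, {"translation": [0, 0, -1], "rot": [0, 0, 0], "hand": 0}, {"translation": [0, 0, -3], "rot": [0, 0, 0], "hand": 0}, {"translation": [0, 0, -6], "rot": [0, 0, 0], "hand": 0}, {"translation": [0, 0, -9.5], "rot": [0, 0, 0], "hand": 0}, {"translation": [0, 0, -12.5], "rot": [0, 0, 0], "hand": 0}, {"translation": [0, 0, -14.5], "rot": [0, 0, 0], "hand": 0}, {"translation": [0, 0, -15], "rot": [0, 0, 0], "hand": 0}]'

```text
t: 31.87
eef_pos: [0.5941, 0.2771, 0.2478]
ee_rot: [-3.14, 0.007, -2.34]
force: [0.6, 1.3, 0.2]
width: 0.0876
gripper_force: 0.0
```

Request:
move_arm --rows '[{"translation": [0, -3, -1], "rot": [0, 0, 0], "hand": 0}, {"translation": [0, -6, -2], "rot": [0, 0, 0], "hand": 0}, {"translation": [0, -9, -3], "rot": [0, 0, 0], "hand": 0}, {"translation": [0, -11, -3], "rot": [0, 0, 0], "hand": 0}, {"translation": [0, -12, -3], "rot": [0, 0, 0], "hand": 0}, {"translation": [0, -12, -3], "rot": [0, 0, 0], "hand": 0}]'

```text
t: 32.37
eef_pos: [0.6796, 0.1911, 0.2713]
ee_rot: [3.141, -0.001, -2.343]
force: [-0.6, 0.6, -2.1]
width: 0.0874
gripper_force: 0.0
```

```bash
python3 -c "
from h import *
o=np.array([.53,.21]); a=np.radians(225.85); dd=np.array([np.cos(a),np.sin(a)]); e=np.array([-dd[1],dd[0]])
for n in('scene','top'):
    im,d=save(n,f'pics/{n}4.png'); P=cloud(n,d)
    for k in(.09,.03,-.03,-.09):
        x,y=o+k*dd; m=(np.hypot(P[...,0]-x,P[...,1]-y)<.028)&(P[...,2]>.085)&(P[...,2]<.14)
        if m.sum()>5:
            q=P[m]; zt=np.percentile(q[:,2],92); t=q[q[:,2]>zt-.006]; c=(t.min(0)+t.max(0))/2; print(n,k,m.sum(),'ztop',round(zt,4),'rack xy',np.round([(c[:2]-o)@dd,(c[:2]-o)@e],4))
    for l in('bottle_round','bottle_square','bottle_conical','bottle_jar'):
        for r in arm.pinpoint(l,n)[:6]:
            q=w(n,r['point'])
            if q[1]>.05 and r['p']>.3: print(l,round(r['p'],2),np.round([(q[:2]-o)@dd,(q[:2]-o)@e,q[2]],3))
    im=cv2.imread(f'pics/{n}4.png'); (x0,y0,x1,y1)=(285,80,455,190) if n=='scene' else (150,130,300,265)
    cv2.imwrite(f'pics/{n}4c.png',cv2.resize(im[y0:y1,x0:x1],None,fx=4.4,fy=4.4,interpolation=2))
go(.59,.27,.25,-134)"
```

```text
scene 0.09 134 ztop 0.1052 rack xy [0.0901 0.0017]
scene 0.03 197 ztop 0.1251 rack xy [0.0308 0.0013]
scene -0.03 159 ztop 0.1126 rack xy [-0.0299  0.0022]
scene -0.09 228 ztop 0.1086 rack xy [-0.0906  0.0012]
bottle_round 0.79 [ 0.03  -0.     0.006]
bottle_square 0.93 [-0.028 -0.001  0.005]
bottle_jar 0.79 [-0.092 -0.001  0.006]
top 0.09 126 ztop 0.1053 rack xy [ 0.0875 -0.0013]
top 0.03 163 ztop 0.1249 rack xy [ 0.0292 -0.0012]
top -0.03 149 ztop 0.1131 rack xy [-0.0314 -0.0007]
top -0.09 238 ztop 0.1095 rack xy [-0.0916 -0.0004]
bottle_round 0.67 [ 0.026 -0.003  0.007]
bottle_square 0.68 [-0.031 -0.006  0.006]
bottle_square 0.61 [0.085 0.007 0.003]
bottle_conical 0.76 [0.083 0.004 0.003]
bottle_jar 0.96 [-0.087  0.002  0.009]
t 32.87 pos [0.6784 0.1934 0.272 ] yaw -134.04 wd 0.088 gf 0.0 F [-0.3  0.4 -0.6]
  tr cm [ 0.64 11.68  2.2 ] rot [ 0.    0.01 -0.04]
```

View pics/scene4c.png

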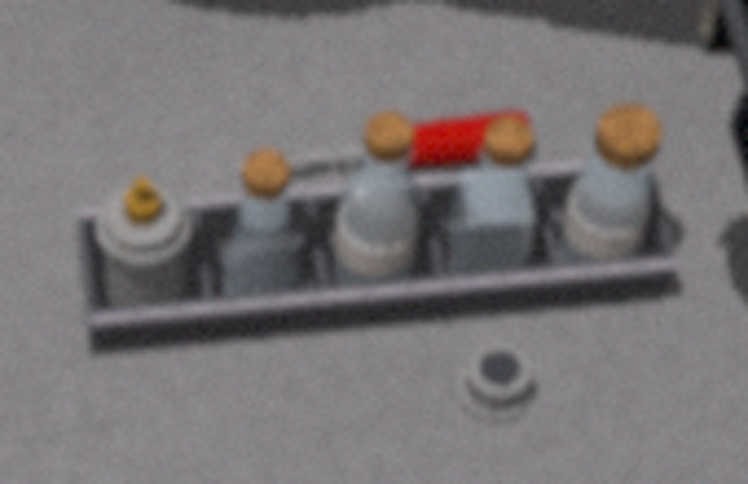

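The crop shows all four bottles upright in their bays, from the cell at (142,200): conical (265,172), round (390,135), square (508,140), jar (628,135). Both cameras put them within 3 mm of the bay centres with tops at the right height, so I hand in.

```bash
python3 -c "
from h import *
print(arm.job_done())"
```

```text
the job is handed in; nothing more can be done
None
```

I moved all four bottles to the rack in tray order (conical next to the reference cell, then round, square, jar) and handed the job in at about 33 s; each measured within 3 mm of its bay centre, upright and released, but the hand-in call returned no verdict.

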